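# Enable the battery pack tester and hold its contactor handle in

### The arm

A 6-joint arm with a two-finger parallel gripper is mounted at the origin on the work surface. World frame = base frame: x ahead of the robot, y to its left, z up, the work surface at z = 0. Lengths are in m, angles in rad, forces in N, time in s.
With the tool pointing down it reaches from about 0.375 to 0.9 m from the base axis. Payload 3.1 kg.
Tool frame: the origin (TCP) lies where the fingers leave the gripper's body, on its centre line; the fingertips stand manip.tip_reach ahead of it and the grasp point (between the pads) lies 54 mm ahead of it (manip.tip_reach is the distance from the TCP to the fingertips, in m); z points along the fingers, y is the direction in which the jaws open and shut (so a half turn about z gives the same grasp; the last joint's range is limited). The gripper opens to 85 mm and grips with 20 to 120 N. Pads are 22 mm wide; open, the fingers measure 114 mm over their backs; the gripper's body (76 mm by 85 mm) begins 54 mm behind the grasp point. The pads swing forward as they close: fully open they stand 13 mm farther back than shut.
Start: joints at [0.958, 0.527, 1.433, -0, 1.181, -0.178], TCP at [0.263, 0.567, 0.304] pointing down, gripper open.
Joint ranges: [-3.08, 3.08], [-0.75, 2.2], [0.22, 2.44], [-1.43, 4.57], [0, 2.65], [-2.85, 2.85]. Speed limits (rad/s): [2.79, 2.79, 3.14, 3.14, 3.14, 3.14].

### API

Orientations are given as a unit quaternion [x, y, z, w].
In Python, from station import manip, cams, order gives the robot as it stands. The module is installed in compiled form; this text tells all that it offers.
- The arm moves only by the tool drive_tool, never from a script. Its arguments are lists of equal length, an entry for each row: "linear": the shift along the tool's x, y, z in mm, a list of three; "rot": the turn, a rotation vector about the tool's x, y, z in degrees, a list of three; "hand": the finger opening in mm, from 0 to 85.4. A call has 1 to 20 rows; each row shifts and turns the pose as measured when the row begins, along the tool's axes as they then stand; what a row does not reach is not made up. A row lasts 1/12 s, in which the tool goes at most 41.7 mm and 7.16 degrees, less where a joint would pass 70% of its speed; a pose out of reach is approached as far as the arm can. A call with a gripper value outside its range is refused whole. The fingers move at their own pace and stop on an object; "force" is the grip in N (left out, the last holds). Time passes only in rows, so rows that do not move let the fingers close. It gives the time, the measured TCP pose, the force and the opening at its end, in the units of the state.
- manip.sense(): the state, without advancing time (a new reading comes with each control period).
- cams.snapshot(name): name is "scene" or "top" or "wrist"; returns the picture (384x512x3 uint8, red, green, blue); there is no depth.
- cams.camera_model(name): a dict with "vfov" (degrees; the focal length in pixels is half the picture's height over the tangent of half this angle, whatever the lens; pixels are square), "cx", "cy" (the principal point, pixels), "rvec" (rotation vector, rad) and "tvec" (3), from world to camera coordinates, as OpenCV has them. Camera axes: x right, y down, z forward; pixel columns grow to the right and rows downward; lengths in m; the calibration is good to about 2 mm. The wrist camera is an equidistant fisheye: a pixel r from the principal point sees the ray r / f radians off the axis. A picture is of the moment at which its call begins: read the wrist's pose just before it. camera_model takes no time and is no camera call; for the wrist camera it gives the pose at the moment of the call.
- order.sign_off(): hands the job in, once; it reports no verdict.
Trained networks look in the newest picture that a camera, given by its name, has taken for a name from the list of things; names that differ only in an ending like _2 or _b are one class to them, and where a whole thing is asked for, a point or a joint stands for the part that bears it (a point fixed in the world has none). Each returns a list of dicts, best first, with "score" (0 to 1); they miss things now and then, are a little off and sometimes report something else, mostly with a low value. They report only what shows in the picture. A call takes as long as a camera call.
- cams.regions_of(label, camera): "pixels" (384x512 bool, what is visible of it) and "rect" ([left, top, right, bottom] in pixels, round what is visible of it).
- cams.spot_point(label, camera): "at" ([column, row] in pixels: a listed point, or the origin of a listed thing).
The state is a dict: "t": time; "q": joint angles; "qd": joint speeds; "tau": joint torques, N m; "tcp_pos": TCP position; "tool_rot": TCP orientation; "force": force on the tool from outside, world axes, zero at the start; "ft_torque": the same for the moment, N m; "finger_gap": opening from 0.0 (shut) to 1.0 (fully open).
Only numpy, scipy, OpenCV 4.12 (cv2) and the standard library are available. Lean on these libraries where they do the work, as an engineer would, in place of code of your own. Each camera call takes 0.05 s, during which the arm holds its last target. There are 200 camera calls.

### The job

Enable the battery tester on the key pod: press the green key, then the yellow, then the blue, one at a time and right down, letting each come back up; never press the red key. Then flip the orange safety catch on the contactor unit fully over, away from the handle, and only after that pull the red-barred handle by its bar all the way to its front stop, against its spring, and finish while still holding it there (it springs back if let go). Leave the loose things lying around where they are.

Things in the scene. Friction and masses are not known exactly. Their poses are not given: they have to be found in the camera images.
- unit: fixed contactor unit: grey box 170 (x) x 220 (y) x 60 mm high; origin at the centre of its underside, on the table. +x points to its back, -x to its front (roughly towards the robot), +y to its left seen from the robot. The handle stands on its middle, the orange catch along its right (-y) edge. Place and yaw vary; it may be left or right, the key pod on the other side.
- grip_bar (a point): red round handle bar, 20 mm diameter, 124 mm long along unit y; origin at its centre. Two steel arms (12 mm round, y = +-54 mm; clear between them) carry it, 120 mm from their pivot, which runs along unit y at unit x = +30 mm, 75 mm above the table. At rest the bar is at unit x = +82 mm, pulled fully at -22 mm, both 183 mm up (195 mm half-way). Grip from above, a finger on either side.
- handle (a joint): handle angle, rad: 0 = at rest, leaning 0.45 rad to the back; 0.9 = front stop, leaning 0.45 rad to the front (bar pulled to unit -x). A spring returns it to 0: about 6 N at the bar at first, 9 N at the front stop. While the catch is on, the handle is blocked after 0.1 to 0.25 rad.
- catch (a joint): safety catch angle, rad: 0 = on, the flap leans 0.75 rad inwards (to unit +y) in front of the right arm of the handle; 1.5 = stop, the flap leans 0.75 rad outwards (to unit -y). Starts between 0 and 0.2; stays where it is left (stiff hinge, about 1 N at its edge).
- catch_edge (a point): middle of the free edge of the catch: orange flap with a yellow edge, 102 mm along unit x, 8 mm thick, 60 mm from hinge to edge. Hinge along unit x at unit y = -82 mm, 72 mm above the table, from x = -66 to +36 mm. It can be pushed over outwards from its inner side near its front end (x about -45 mm), where the handle is clear and the 60 mm high top is bare from y = -70 to +50 mm.
- pod: key pod, fixed: white box 135 x 135 x 50 mm, origin at the centre of its underside; carries four keys in a 2 x 2 square, 54 mm apart, in any order.
- key_green_top (a point): centre of the top face of the green round key cap (28 mm across, in a 44 mm black collar). 68 mm above the table when up; travels 6 mm down; moves from 1.5 N, fully down at 5 N, springs back up. Press first.
- key_yellow_top (a point): centre of the top face of the yellow round key cap (28 mm across, in a 44 mm black collar). 68 mm above the table when up; travels 6 mm down; moves from 1.5 N, fully down at 5 N, springs back up. Press second.
- key_blue_top (a point): centre of the top face of the blue round key cap (28 mm across, in a 44 mm black collar). 68 mm above the table when up; travels 6 mm down; moves from 1.5 N, fully down at 5 N, springs back up. Press third.
- key_red_top (a point): centre of the top face of the red round key cap (28 mm across, in a 44 mm black collar). 68 mm above the table when up; travels 6 mm down; moves from 1.5 N, fully down at 5 N, springs back up. Never press this one.
- key_green (a joint): travel of the green key, m: 0 up, 0.006 fully down
- key_yellow (a joint): travel of the yellow key, m: 0 up, 0.006 fully down
- key_blue (a joint): travel of the blue key, m: 0 up, 0.006 fully down
- key_red (a joint): travel of the red key, m: 0 up, 0.006 fully down
- busbar: bystander: flat copper link with an orange sleeve, 90 x 24 x 10 mm, lying between the unit and the pod; origin at the centre of its underside
- socket: bystander: steel socket standing upright, 28 mm diameter, 36 mm high, between the unit and the pod; origin at the centre of its underside
- tape_roll: bystander: yellow ring, 64 mm across, 20 mm high, behind the socket; origin at the centre of its underside
- spanner: bystander: steel spanner lying flat, on the robot's right
- meter: bystander: black hand meter, 160 x 85 x 40 mm, lying on the robot's left; origin at the centre of its underside
- cell: bystander: battery cell, 100 x 45 x 96 mm, standing on the left; origin at the centre of its underside
- glasses: bystander: safety glasses, 130 x 135 x 39 mm, on the right; origin under the middle of the lenses

How it is judged:
On the way, in this order (a step that is already met when the one before it is completed fails the run):
1. press the green key right down, with the other keys up (value of joint key_green above 0.004 m and value of joint each of key_yellow, key_blue below 0.002 m), for 0.04 s.
2. press the yellow key right down, with the other keys up (value of joint key_yellow above 0.004 m and value of joint each of key_green, key_blue below 0.002 m), for 0.04 s.
3. press the blue key right down, with the other keys up (value of joint key_blue above 0.004 m and value of joint each of key_green, key_yellow below 0.002 m), for 0.04 s.
4. flip the safety catch over (past 1.0 of its 1.5 rad) with the keys up and the handle still at rest (value of joint catch above 1 rad and value of joint handle below 0.3 rad and value of joint each of key_green, key_yellow, key_blue below 0.002 m), for 0.1 s.
5. pull the handle by its bar to its front stop (past 0.78 of 0.9 rad) and hold it (value of joint handle above 0.78 rad and value of joint catch above 1 rad and contact force between the fingers and handle above 1 N and value of joint each of key_green, key_yellow, key_blue below 0.002 m), for 0.5 s.
At the end, for the whole second after the job is handed in: The program ends while the fingers hold the handle bar (more than 1 N) with the handle still, past 0.78 rad of its 0.9, the catch over past 1.0 rad of its 1.5, and all keys up (less than 2 mm down) (all of step 5 and value of joint key_red below 0.002 m and velocity of joint handle between -0.1 and 0.1 rad/s); the arm keeps its last pose, push and grip.
It fails at once if the red key is pressed (2 mm) (value of joint key_red above 0.002 m).
It fails at once if two keys are down at once (3 mm) (value of joint each of key_green, key_yellow above 0.003 m or value of joint each of key_green, key_blue above 0.003 m or value of joint each of key_yellow, key_blue above 0.003 m).
It fails at once if the handle is forced (past 0.35 rad) while the catch is still on (under 0.6 rad) (value of joint handle above 0.35 rad and value of joint catch below 0.6 rad).
It fails at once if a loose bystander is moved more than 30 mm (distance of any of busbar, socket, tape_roll, spanner, meter, cell, glasses from where it was at the start of the episode above 0.03 m).
It also fails if it takes over 69 s, if anything falls off the work surface, if the arm or the gripper's body presses on something with over 40 N, if the wrist force passes 120 N, or if a joint passes its speed limit or range.

## Working session

There is one attempt and no reset: what is moved stays moved. The work goes in short steps, Python scripts to look and compute and a tool call to move; the robot and the scene stay as the last step left them, time stands still between calls to the robot, and variables do not carry over. Pictures are saved under pics/ and viewed, about 8 in all and at most 12, crops included, and the job is handed in when it is done.

Besides the shell and the picture viewer there is one more tool, called after "Request:" as a command line: name --argument value ..., lists and objects as JSON in quotes. drive_tool: Moves the arm, as the interface text tells. Its arguments: {"type":"object","properties":{"linear":{"type":"array","items":{"type":"array","items":{"type":"number"}}},"rot":{"type":"array","items":{"type":"array","items":{"type":"number"}}},"hand":{"type":"array","items":{"type":"number"}},"force":{"type":"number"}},"required":["linear","rot","hand"]}

```bash
mkdir -p pics
cat > h.py <<'E'
import numpy as np, cv2
from scipy.spatial.transform import Rotation as R
from station import manip, cams, order
def ray(cam,px):
    m=cams.camera_model(cam); f=192/np.tan(np.radians(m['vfov'])/2)
    d=np.array([(px[0]-m['cx'])/f,(px[1]-m['cy'])/f])
    if cam=='wrist':
        th=np.hypot(*d); c=np.r_[d/max(th,1e-9)*np.sin(th),np.cos(th)]
    else: c=np.r_[d,1]
    M=R.from_rotvec(np.ravel(m['rvec'])).as_matrix()
    return -M.T@np.ravel(m['tvec']), M.T@c
def atz(cam,px,z):
    o,d=ray(cam,px); return o+d*(z-o[2])/d[2]
def tri(a,b):
    (o1,d1),(o2,d2)=a,b
    A=np.c_[d1,-d2]; s=np.linalg.lstsq(A,o2-o1,rcond=None)[0]
    p,q=o1+s[0]*d1,o2+s[1]*d2
    return (p+q)/2,np.linalg.norm(p-q)
def save(cam,n):
    im=cams.snapshot(cam); cv2.imwrite(f'pics/{n}.png',im[:,:,::-1]); return im
E
cat > a.py <<'E'
from h import *
np.set_printoptions(precision=4,suppress=True)
a=save('top','top');b=save('scene','scene')
cv2.imwrite('pics/both.png',cv2.resize(np.hstack([a,b])[:,:,::-1],(800,300)))
print(manip.tip_reach,manip.sense())
Z=dict(unit=0,grip_bar=.183,catch_edge=.116,pod=0,key_green_top=.068,key_yellow_top=.068,key_blue_top=.068,key_red_top=.068,socket=0,cell=0,meter=0,tape_roll=0,busbar=0)
for n,z in Z.items():
    for c in('top','scene'):
        r=cams.spot_point(n,c)
        for k in r[:2]: print(n,c,round(k['score'],2),np.round(k['at'],1),atz(c,k['at'],z))
E
python3 a.py
```

```text
0.0726 {'t': 0.1, 'q': array([ 0.9575,  0.5284,  1.4338, -0.    ,  1.1814, -0.1785]), 'qd': array([ 0.0007, -0.0026, -0.0046, -0.0025,  0.0013, -0.0004]), 'tau': array([ -0.0003, -44.3304, -17.8585,  -0.0003,   0.0039,   0.    ]), 'tcp_pos': array([0.2629, 0.5664, 0.303 ]), 'tool_rot': array([ 0.2157,  0.9765, -0.0009, -0.0004]), 'force': array([-0.138 , -1.0967, -0.3463]), 'ft_torque': array([-0.0461, -0.0243, -0.0011]), 'finger_gap': 1.0018739485516954}
unit top 0.82 [188.4 192.6] [0.5303 0.2341 0.    ]
unit scene 0.6 [314.2 234.8] [0.5217 0.2355 0.    ]
grip_bar top 0.66 [184.2 158.2] [0.6127 0.2157 0.183 ]
grip_bar scene 0.79 [304.7 220.1] [0.6108 0.2207 0.183 ]
grip_bar scene 0.5 [209.3 190.4] [ 0.6289 -0.1271  0.183 ]
catch_edge top 0.58 [191.2 201.1] [0.487  0.2025 0.116 ]
catch_edge scene 0.51 [306.4 208. ] [0.5073 0.1909 0.116 ]
pod top 0.88 [308.7 196.3] [ 0.5178 -0.193   0.    ]
pod scene 0.88 [212.7 193.3] [ 0.5016 -0.206   0.    ]
key_green_top top 0.56 [255.  212.4] [ 0.4549 -0.0029  0.068 ]
key_green_top top 0.55 [316.3 202.8] [ 0.4874 -0.2081  0.068 ]
key_green_top sc
[... 500 characters left out ...]
.46 [252.8 170.4] [0.611  0.0055 0.    ]
socket scene 0.46 [245.2 232.2] [ 0.6188 -0.0001  0.    ]
cell top 0.83 [115.4 182.1] [0.5676 0.4959 0.    ]
cell top 0.48 [190.6 197.8] [0.5117 0.2257 0.    ]
cell scene 0.55 [374.  269.6] [0.5729 0.4734 0.    ]
meter top 0.64 [113.7 242.1] [0.3557 0.4897 0.    ]
meter scene 0.74 [395.2 228.4] [0.3674 0.4964 0.    ]
tape_roll top 0.42 [250.6 142. ] [0.7157 0.0138 0.    ]
tape_roll scene 0.59 [239.9 252.6] [0.7073 0.0235 0.    ]
tape_roll scene 0.53 [244.1 232.3] [ 0.621  -0.0036  0.    ]
busbar top 0.61 [255.  216.2] [ 0.4469 -0.0028  0.    ]
busbar scene 0.69 [264.8 204.5] [0.4665 0.0089 0.    ]
busbar scene 0.39 [237.5 250.1] [0.7015 0.0108 0.    ]
```

View pics/both.png

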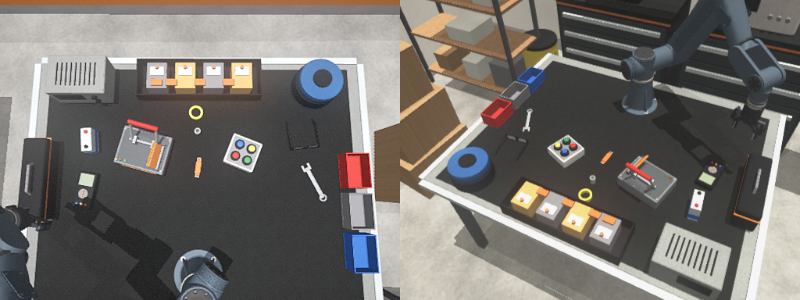

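The top view shows the unit on the left (about px 183,187) and the pod on the right. The pod's keys are blue back-left, yellow back-right, red front-left and green front-right. Next I'll refine the key positions and the unit yaw.

```bash
cat > b.py <<'E'
from h import *
np.set_printoptions(precision=4,suppress=True)
a=cams.snapshot('top');b=cams.snapshot('scene')
def blobs(im,lo,hi,box,s=110,v=60):
    h=cv2.cvtColor(im,cv2.COLOR_RGB2HSV); H=h[...,0].astype(int)
    ok=((H>=lo)&(H<=hi) if lo<hi else (H>=lo)|(H<=hi))&(h[...,1]>s)&(h[...,2]>v)
    m=np.zeros_like(ok); x0,y0,x1,y1=box; m[y0:y1,x0:x1]=ok[y0:y1,x0:x1]
    n,l,st,c=cv2.connectedComponentsWithStats(m.astype(np.uint8)); 
    return m,c[1:][st[1:,4]>6],st[1:,4][st[1:,4]>6]
for n,lo,hi in(('green',45,85),('yellow',20,35),('blue',95,130),('red',170,8)):
    _,c,s=blobs(a,lo,hi,(282,168,336,224)); _,d,t=blobs(b,lo,hi,(185,165,245,215))
    print(n,[(x,k,atz('top',x,.067)) for x,k in zip(c,s)],[(x,k,atz('scene',x,.067)) for x,k in zip(d,t)])
    if len(c)and len(d): print('  tri',tri(ray('top',c[s.argmax()]),ray('scene',d[t.argmax()])))
for n,lo,hi,z,c_ in(('bar',170,8,.183,'grip_bar'),('catch',9,34,.1,'catch_edge')):
    for cam,im,bx in(('top',a,(140,140,225,225)),('scene',b,(270,190,350,270))):
        m,c,s=blobs(im,lo,hi,bx); print(n,cam,c,s)
        p=np.argwhere(m)[:,::-1]; w=np.array([atz(cam,q,z) for q in p])[:,:2]; mu=w.mean(0)
        u,e,v=np.linalg.svd(w-mu,full_matrices=False); t=(w-mu)@v[0]
        print('  ',mu,'dir',np.degrees(np.arctan2(v[0][1],v[0][0])),'ends',mu+v[0]*t.min(),mu+v[0]*t.max())
E
python3 b.py
```

```text
green [(array([318.1667, 203.9167]), np.int32(12), array([ 0.4838, -0.2144,  0.067 ]))] [(array([212.5833, 178.6667]), np.int32(24), array([ 0.4839, -0.2095,  0.067 ]))]
  tri (array([ 0.4831, -0.2126,  0.0653]), np.float64(0.0043882736615074155))
yellow [(array([322.2857, 189.0952]), np.int32(21), array([ 0.534 , -0.2294,  0.067 ]))] [(array([201.4651, 185.9302]), np.int32(43), array([ 0.5358, -0.2294,  0.067 ]))]
  tri (array([ 0.5344, -0.2301,  0.0652]), np.float64(0.0007302772171555731))
blue [(array([306.9508, 183.5574]), np.int32(61), array([ 0.5528, -0.1781,  0.067 ]))] [(array([210.1579, 193.3947]), np.int32(38), array([ 0.5552, -0.1793,  0.067 ]))]
  tri (array([ 0.5535, -0.1793,  0.065 ]), np.float64(0.00206134364000648))
red [(array([301.1077, 198.2   ]), np.int32(65), array([ 0.503 , -0.1576,  0.067 ]))] [(array([221.1579, 186.3947]), np.int32(38), array([ 0.5058, -0.1588,  0.067 ]))]
  tri (array([ 0.5037, -0.1589,  0.0647]), np.float64(0.0021695138032191822))
bar top [[182.0255 159.8327]] [275]
   [0.6076 0.2223] dir 74.66777685786082 ends [0.5909 0.1613] [0.6243 0.2833]
bar scene [[304.455  219.0946]] [222]
   [0.6071 0.218 ] dir -105.38453842135274 ends [0.6243 0.2803] [0.59   0.1559]
catch top [[196.8251 198.9634]
 [153.7143 203.    ]
 [177.24   216.5   ]] [383   7  50]
   [0.4892 0.1964] dir 135.41672601819837 ends [0.5335 0.1528] [0.4112 0.2734]
catch scene [[270.4286 196.4286]
 [308.3868 205.8208]] [  7 106]
   [0.4863 0.1884] dir 93.29982420406365 ends [0.4945 0.0447] [0.4774 0.3421]
```

Request:
drive_tool --linear '[[-26.4,-30.6,0],[-26.4,-30.6,0],[-26.4,-30.6,0],[-26.4,-30.6,0],[-26.4,-30.6,0],[-26.4,-30.6,0],[-26.4,-30.6,0],[-26.4,-30.6,0],[-26.4,-30.6,0],[-26.4,-30.6,0],[-26.4,-30.6,0],[-26.4,-30.6,0],[-26.4,-30.6,0],[-26.4,-30.6,0],[-26.4,-30.6,0],[-26.4,-30.6,0],[-26.4,-30.6,0],[-26.4,-30.6,0],[-26.4,-30.6,0],[0,0,0]]' --rot '[[0,0,0],[0,0,0],[0,0,0],[0,0,0],[0,0,0],[0,0,0],[0,0,0],[0,0,0],[0,0,0],[0,0,0],[0,0,0],[0,0,0],[0,0,0],[0,0,0],[0,0,0],[0,0,0],[0,0,0],[0,0,0],[0,0,0],[0,0,0]]' --hand '[0,0,0,0,0,0,0,0,0,0,0,0,0,0,0,0,0,0,0,0]' --force 40

```text
t: 3.17
tcp_pos: [0.4861, -0.194, 0.3047]
tool_rot: [0.212, 0.977, 0.004, 0.012]
force: [1.3, -1.0, 0.6]
finger_gap: 0.001
```

```bash
cat > go.py <<'E'
import sys
from h import *
def go(p,yaw_y=None):
    s=manip.sense(); Rm=R.from_quat(s['tool_rot']).as_matrix()
    print('t',round(s['t'],2),'tcp',s['tcp_pos'].round(4),'F',s['force'].round(1),'gap',round(s['finger_gap'],3),'toolz',Rm[:,2].round(3),'ydir',np.degrees(np.arctan2(Rm[1,1],Rm[0,1])).round(1))
    print('tool mm',((np.array(p)-s['tcp_pos'])@Rm*1000).round(1))
if __name__=='__main__': go([float(x) for x in sys.argv[1:4]])
E
cat > c.py <<'E'
from h import *
from go import go
np.set_printoptions(precision=4,suppress=True)
im=save('wrist','w1')
for n in('green','yellow','blue','red'):
    for k in cams.spot_point(f'key_{n}_top','wrist')[:2]: print(n,round(k['score'],2),np.round(k['at'],1),atz('wrist',k['at'],.068))
go([.484,-.211,.165])
E
python3 c.py
```

```text
green 0.6 [236.6 178.6] [ 0.4801 -0.2018  0.068 ]
yellow 0.75 [242.2 224. ] [ 0.5292 -0.2165  0.068 ]
blue 0.89 [288.8 222.4] [ 0.549  -0.1669  0.068 ]
red 0.77 [287.1 176.9] [ 0.499  -0.1482  0.068 ]
t 3.42 tcp [ 0.4821 -0.1848  0.3037] F [-0.1  0.1 -0.7] gap 0.002 toolz [ 0.017  0.01  -1.   ] ydir 65.9
tool mm [-10.8 -25.5 138.4]
```

View pics/w1.png

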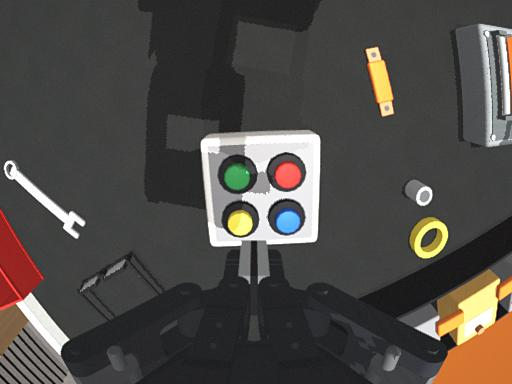

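The wrist picture shows green (237,178), red (287,177), yellow (241,222) and blue (288,221). The arm was still settling when it was taken, so I'll measure again.

```bash
cat > go.py <<'E'
import sys
from h import *
def go(p,yaw=None):   # p = fingertip target
    s=manip.sense(); Rm=R.from_quat(s['tool_rot']).as_matrix(); tip=s['tcp_pos']+.0726*Rm[:,2]
    yd=np.degrees(np.arctan2(Rm[1,1],Rm[0,1]))
    print('t',round(s['t'],2),'tip',tip.round(4),'F',s['force'].round(1),'gap',round(s['finger_gap'],3),'ydir',yd.round(1))
    y=np.radians(yd if yaw is None else yaw)
    D=np.c_[[np.sin(y),-np.cos(y),0],[np.cos(y),np.sin(y),0],[0,0,-1]]
    D[:,0]=np.cross(D[:,1],D[:,2])
    t0=p-.0726*D[:,2]
    print('TCP shift tool mm',((t0-s['tcp_pos'])@Rm*1000).round(1),'rot deg',np.degrees(R.from_matrix(Rm.T@D).as_rotvec()).round(1))
if __name__=='__main__': go(np.array([float(x) for x in sys.argv[1:4]]),float(sys.argv[4]) if len(sys.argv)>4 else None)
E
sed -i 's/go(\[.*/go(np.array([.484,-.211,.085]))/' c.py; python3 c.py
```

```text
green 0.74 [225.4 186.8] [ 0.4824 -0.2128  0.068 ]
yellow 0.86 [234.1 233.4] [ 0.5366 -0.2283  0.068 ]
yellow 0.4 [227.8 187.1] [ 0.484  -0.2108  0.068 ]
blue 0.85 [281.2 230.6] [ 0.5559 -0.1783  0.068 ]
red 0.62 [281.9 185.6] [ 0.5068 -0.1576  0.068 ]
t 3.67 tip [ 0.4841 -0.1844  0.2315] F [-0.2 -0.2  0.6] gap 0.001 ydir 66.0
TCP shift tool mm [ -9.8 -25.5 146.2] rot deg [ 0.9  0.7 -0. ]
```

Request:
drive_tool --linear '[[-5,-13,5],[-5,-12.5,25],[0,0,35],[0,0,35],[0,0,30],[0,0,15],[0,0,0],[0,0,0]]' --rot '[[0.9,0.7,0],[0,0,0],[0,0,0],[0,0,0],[0,0,0],[0,0,0],[0,0,0],[0,0,0]]' --hand '[0,0,0,0,0,0,0,0]'

```text
t: 4.33
tcp_pos: [0.486, -0.2193, 0.1549]
tool_rot: [0.205, 0.979, -0.006, 0.004]
force: [0.0, 0.5, 0.0]
finger_gap: -0.002
```

```bash
python3 go.py .4835 -.2115 .0610 66
```

```text
t 4.33 tip [ 0.4864 -0.2202  0.0823] F [0.  0.5 0. ] gap -0.002 ydir 66.4
TCP shift tool mm [ 5.6  6.4 21.2] rot deg [-0.5  0.6  0.4]
```

Request:
drive_tool --linear '[[5.6,6.4,0],[0,0,0],[0,0,0],[0,0,0]]' --rot '[[-0.5,0.6,0],[0,0,0],[0,0,0],[0,0,0]]' --hand '[0,0,0,0]'

```text
t: 4.67
tcp_pos: [0.4848, -0.2118, 0.1579]
tool_rot: [0.204, 0.979, -0.001, 0.002]
force: [-0.6, -0.3, 0.5]
finger_gap: 0.003
```

```bash
python3 go.py .4835 -.2115 .0610 66
```

```text
t 4.67 tip [ 0.485  -0.212   0.0853] F [-0.6 -0.3  0.5] gap 0.003 ydir 66.4
TCP shift tool mm [ 1.4 -0.2 24.3] rot deg [-0.1  0.3  0.4]
```

Well placed (error about 1.5 mm). Now press.

Request:
drive_tool --linear '[[1,0,10],[0,0,7],[0,0,4],[0,0,3],[0,0,3],[0,0,2]]' --rot '[[0,0,0],[0,0,0],[0,0,0],[0,0,0],[0,0,0],[0,0,0]]' --hand '[0,0,0,0,0,0]'

```text
t: 5.17
tcp_pos: [0.4855, -0.2123, 0.1385]
tool_rot: [0.203, 0.979, -0.004, 0.006]
force: [-2.9, 2.1, 12.1]
finger_gap: -0.001
```

```bash
python3 go.py .4835 -.2115 .0610 66
```

```text
t 5.17 tip [ 0.4863 -0.2129  0.066 ] F [-2.9  2.1 12.1] gap -0.001 ydir 66.5
TCP shift tool mm [ 2.2 -0.1  4.9] rot deg [-0.2  0.8  0.6]
```

Request:
drive_tool --linear '[[0,0,2],[0,0,0]]' --rot '[[0,0,0],[0,0,0]]' --hand '[0,0]'

```text
t: 5.33
tcp_pos: [0.4854, -0.2121, 0.1395]
tool_rot: [0.203, 0.979, -0.004, 0.007]
force: [-0.8, 1.0, 4.4]
finger_gap: -0.003
```

```bash
python3 go.py .4835 -.2115 .0610 66
python3 - <<'E'
from h import *
a=save('wrist','w2'); cv2.imwrite('pics/w2c.png',cv2.resize(a[150:300,150:350,::-1],None,fx=4,fy=4))
E
```

```text
t 5.33 tip [ 0.4863 -0.2129  0.0669] F [-0.8  1.   4.4] gap -0.003 ydir 66.6
TCP shift tool mm [ 2.1 -0.2  5.9] rot deg [-0.3  0.9  0.6]
```

View pics/w2c.png

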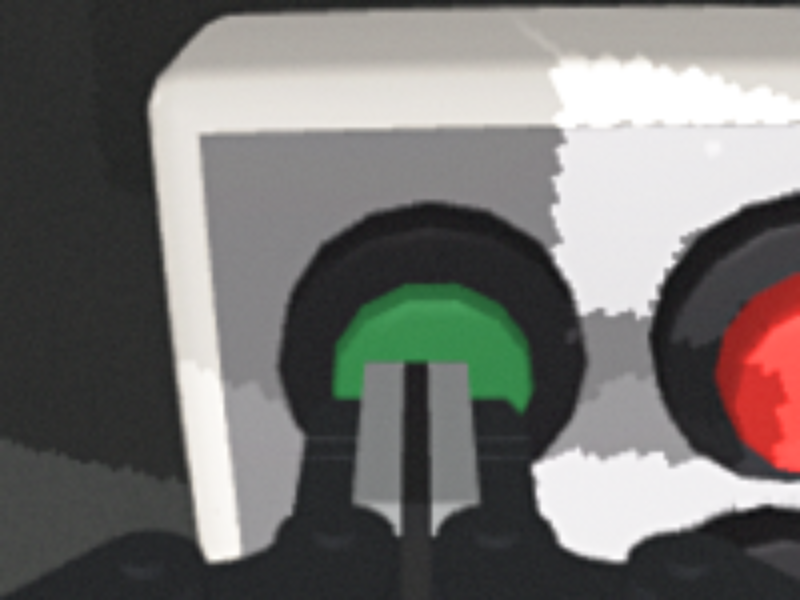

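Request:
drive_tool --linear '[[0,0,5],[0,0,5]]' --rot '[[0,0,0],[0,0,0]]' --hand '[0,0]'

```text
t: 5.55
tcp_pos: [0.4856, -0.2122, 0.1375]
tool_rot: [0.202, 0.979, -0.005, 0.008]
force: [-11.9, 7.9, 63.6]
finger_gap: 0.001
```

```bash
python3 go.py .4835 -.2115 .0610 66
```

```text
t 5.55 tip [ 0.4866 -0.2131  0.0649] F [-11.9   7.9  63.6] gap 0.001 ydir 66.6
TCP shift tool mm [ 2.2 -0.2  3.9] rot deg [-0.3  1.   0.6]
```

Request:
drive_tool --linear '[[0,0,-3],[0,0,-1],[0,0,0],[0,0,0]]' --rot '[[0,0,0],[0,0,0],[0,0,0],[0,0,0]]' --hand '[0,0,0,0]'

```text
t: 5.88
tcp_pos: [0.4858, -0.2123, 0.1459]
tool_rot: [0.202, 0.979, -0.006, 0.01]
force: [-0.4, 0.1, 0.2]
finger_gap: -0.005
```

```bash
python3 go.py .5353 -.2295 .085 66
```

```text
t 5.88 tip [ 0.4871 -0.2134  0.0733] F [-0.4  0.1  0.2] gap -0.005 ydir 66.7
TCP shift tool mm [-52.5   3.7 -10.5] rot deg [-0.4  1.3  0.7]
```

Request:
drive_tool --linear '[[0,0,3.5],[0,0,0],[0,0,0]]' --rot '[[-0.4,1.3,0],[0,0,0],[0,0,0]]' --hand '[0,0,0]'

```text
t: 6.13
tcp_pos: [0.4861, -0.2126, 0.1408]
tool_rot: [0.202, 0.979, 0.001, -0.001]
force: [0.1, -0.2, 4.4]
finger_gap: -0.004
```

```bash
python3 go.py .5353 -.2295 .085 66; python3 go.py .4835 -.2115 .066 66
```

```text
t 6.13 tip [ 0.486  -0.2124  0.0682] F [ 0.1 -0.2  4.4] gap -0.004 ydir 66.6
TCP shift tool mm [-51.8   3.9 -17. ] rot deg [ 0.  -0.2  0.6]
t 6.13 tip [ 0.486  -0.2124  0.0682] F [ 0.1 -0.2  4.4] gap -0.004 ydir 66.6
TCP shift tool mm [ 2.8 -0.1  2.2] rot deg [ 0.  -0.2  0.6]
```

Request:
drive_tool --linear '[[0,0,3],[0,0,2],[0,0,-8],[0,0,-12],[0,0,-5],[-18,1,0],[-18,1.5,0],[-15,1,0],[0,0,0],[0,0,0]]' --rot '[[0,0,0],[0,0,0],[0,0,0],[0,0,0],[0,0,0],[0,0,0],[0,0,0],[0,0,0],[0,0,0],[0,0,0]]' --hand '[0,0,0,0,0,0,0,0,0,0]'

```text
t: 6.97
tcp_pos: [0.5339, -0.2291, 0.16]
tool_rot: [0.202, 0.979, 0.002, -0.005]
force: [-0.3, 0.5, 0.8]
finger_gap: 0.002
```

```bash
python3 go.py .5353 -.2295 .066 66
```

```text
t 6.97 tip [ 0.5333 -0.2286  0.0874] F [-0.3  0.5  0.8] gap 0.002 ydir 66.6
TCP shift tool mm [-1.7  0.1 21.4] rot deg [ 0.1 -0.6  0.6]
```

Request:
drive_tool --linear '[[-1.5,0,10],[0,0,7],[0,0,4],[0,0,3],[0,0,3],[0,0,2]]' --rot '[[0,-0.6,0],[0,0,0],[0,0,0],[0,0,0],[0,0,0],[0,0,0]]' --hand '[0,0,0,0,0,0]'

```text
t: 7.47
tcp_pos: [0.5341, -0.2291, 0.1387]
tool_rot: [0.202, 0.979, 0.0, 0.002]
force: [0.4, 1.0, 4.9]
finger_gap: 0.002
```

```bash
python3 go.py .5545 -.179 .085 66
```

```text
t 7.47 tip [ 0.5344 -0.2291  0.0661] F [0.4 1.  4.9] gap 0.002 ydir 66.6
TCP shift tool mm [  1.1  54.1 -18.8] rot deg [0.1 0.2 0.6]
```

Press to a hard stop, then lift and move over to blue.

Request:
drive_tool --linear '[[0,0,3],[0,0,3]]' --rot '[[0,0,0],[0,0,0]]' --hand '[0,0]'

```text
t: 7.63
tcp_pos: [0.534, -0.229, 0.1384]
tool_rot: [0.202, 0.979, -0.0, 0.003]
force: [-4.1, 2.7, 22.8]
finger_gap: 0.005
```

Request:
drive_tool --linear '[[0,0,-8],[0,0,-12],[0,0,-5],[0.5,19,0],[0.5,18,0],[0,16,0],[0,0,0],[0,0,0]]' --rot '[[0,0,0],[0,0,0],[0,0,0],[0,0,0],[0,0,0],[0,0,0],[0,0,0],[0,0,0]]' --hand '[0,0,0,0,0,0,0,0]'

```text
t: 8.3
tcp_pos: [0.5502, -0.1779, 0.1661]
tool_rot: [0.204, 0.979, 0.0, 0.0]
force: [-0.3, -0.8, 0.3]
finger_gap: -0.003
```

```bash
python3 go.py .5545 -.179 .066 66
```

```text
t 8.3 tip [ 0.5502 -0.1779  0.0935] F [-0.3 -0.8  0.3] gap -0.003 ydir 66.5
TCP shift tool mm [-4.4  0.7 27.5] rot deg [0.  0.  0.5]
```

Request:
drive_tool --linear '[[-4,0.5,10],[0,0,8],[0,0,5],[0,0,3],[0,0,3],[0,0,3],[0,0,3],[0,0,3]]' --rot '[[0,0,0],[0,0,0],[0,0,0],[0,0,0],[0,0,0],[0,0,0],[0,0,0],[0,0,0]]' --hand '[0,0,0,0,0,0,0,0]'

```text
t: 8.97
tcp_pos: [0.5538, -0.1808, 0.1384]
tool_rot: [0.206, 0.979, 0.002, 0.001]
force: [-3.4, 4.1, 22.3]
finger_gap: -0.002
```

```bash
python3 go.py .5545 -.179 .066 66
```

```text
t 8.97 tip [ 0.554  -0.1806  0.0658] F [-3.4  4.1 22.3] gap -0.002 ydir 66.2
TCP shift tool mm [ 0.1  2.  -0.2] rot deg [0.2 0.1 0.2]
```

Request:
drive_tool --linear '[[0,0,-10],[0,0,-25],[0,0,-35],[0,0,-38],[0,0,-38],[0,0,-20],[0,0,0]]' --rot '[[0,0,0],[0,0,0],[0,0,0],[0,0,0],[0,0,0],[0,0,0],[0,0,0]]' --hand '[0,0,0,0,0,0,0]'

```text
t: 9.55
tcp_pos: [0.5512, -0.1851, 0.3081]
tool_rot: [0.209, 0.978, 0.002, -0.003]
force: [-0.1, -0.1, 0.0]
finger_gap: 0.001
```

```bash
python3 go.py .4822 .2440 .23 -15.35; python3 -c "
from h import *
print(manip.sense()['q'].round(2)); a=save('top','t2')"
```

```text
t 9.55 tip [ 0.5509 -0.1847  0.2355] F [-0.1 -0.1  0. ] gap 0.001 ydir 65.9
TCP shift tool mm [238.1 363.6   7.9] rot deg [-0.1 -0.4 81.3]
[-0.52  0.47  1.54  0.    1.15 -1.67]
```

Request:
drive_tool --linear '[[21.6,33,0],[21.6,33,0],[21.6,33,0],[21.6,33,0],[21.6,33,0],[21.6,33,0],[21.6,33,0],[21.6,33,0],[21.6,33,0],[21.6,33,0],[20,30,0],[0,0,0]]' --rot '[[0,0,0],[0,0,0],[0,0,0],[0,0,0],[0,0,0],[0,0,0],[0,0,0],[0,0,0],[0,0,0],[0,0,0],[0,0,0],[0,0,0]]' --hand '[0,0,0,0,0,0,0,0,0,0,0,0]'

```text
t: 10.6
tcp_pos: [0.4744, 0.2494, 0.284]
tool_rot: [0.217, 0.976, -0.004, -0.022]
force: [-0.3, -0.5, -0.7]
finger_gap: 0.002
```

Request:
drive_tool --linear '[[0,0,0],[0,0,0],[0,0,0],[0,0,0],[0,0,0],[0,0,0],[0,0,0],[0,0,0],[0,0,0],[0,0,0],[0,0,0],[0,0,0],[0,0,0],[0,0,0]]' --rot '[[0,0,6.8],[0,0,6.8],[0,0,6.8],[0,0,6.8],[0,0,6.8],[0,0,6.8],[0,0,6.8],[0,0,6.8],[0,0,6.8],[0,0,6.8],[0,0,6.8],[0,0,6.5],[0,0,0],[0,0,0]]' --hand '[0,0,0,0,0,0,0,0,0,0,0,0,0,0]'

```text
t: 11.77
tcp_pos: [0.4625, 0.238, 0.2531]
tool_rot: [0.819, 0.572, -0.047, -0.021]
force: [0.1, -0.4, 0.4]
finger_gap: 0.002
```

```bash
python3 go.py .4822 .2440 .23 -15.35
cat > d.py <<'E'
from h import *
from go import go
np.set_printoptions(precision=4,suppress=True)
im=save('wrist','w3')
for n,z in(('unit',0),('grip_bar',.183),('catch_edge',.116)):
    for k in cams.spot_point(n,'wrist')[:2]: print(n,round(k['score'],2),np.round(k['at'],1),atz('wrist',k['at'],z))
go(np.array([.4822,.244,.1]),-15.35)
E
python3 d.py
```

```text
t 11.77 tip [0.4551 0.2366 0.1809] F [ 0.1 -0.4  0.4] gap 0.002 ydir -20.3
TCP shift tool mm [  9.8  11.9 -51.4] rot deg [-5.2  2.8 -4.8]
unit 0.82 [328.6 146.5] [0.5257 0.238  0.    ]
grip_bar 0.65 [501.4 200.9] [0.6071 0.221  0.183 ]
catch_edge 0.87 [333.2 235.5] [0.5011 0.1977 0.116 ]
t 11.97 tip [0.4558 0.2374 0.182 ] F [ 0.  -0.3 -0.1] gap 0.0 ydir -20.3
TCP shift tool mm [15.8 23.2 79.2] rot deg [-5.1  2.7 -4.8]
```

View pics/w3.png

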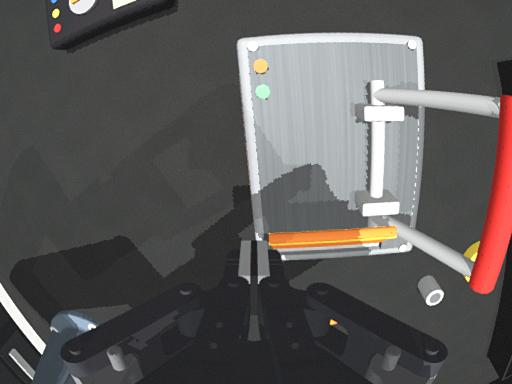

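The wrist view shows the flap at rows 228–248, columns 270–397, with the bar on the right at column 500. Clear top surface lies above the flap in the picture. The estimates of the unit's pose agree. Next I'll straighten the tool and move to the flap's inner side.

Request:
drive_tool --linear '[[0,0,0],[0,0,0],[0,0,0]]' --rot '[[-5.1,2.7,-3],[0,0,-1.8],[0,0,0]]' --hand '[0,0,0]'

```text
t: 12.22
tcp_pos: [0.4639, 0.2387, 0.2542]
tool_rot: [0.793, 0.609, 0.002, 0.002]
force: [0.6, -0.1, -0.5]
finger_gap: -0.002
```

```bash
python3 go.py .4835 .2488 .100 -15.35
```

```text
t 12.22 tip [0.4643 0.2386 0.1816] F [ 0.6 -0.1 -0.5] gap -0.002 ydir -15.0
TCP shift tool mm [14.8 15.9 81.7] rot deg [ 0.3 -0.   0.4]
```

Request:
drive_tool --linear '[[7.5,8,0],[7.5,8,5],[0,0,22],[0,0,25],[0,0,20],[0,0,8],[0,0,0],[0,0,0]]' --rot '[[0,0,0],[0,0,0],[0,0,0],[0,0,0],[0,0,0],[0,0,0],[0,0,0],[0,0,0]]' --hand '[0,0,0,0,0,0,0,0]'

```text
t: 12.88
tcp_pos: [0.4896, 0.2516, 0.1723]
tool_rot: [0.793, 0.609, 0.006, 0.004]
force: [-0.4, 0.4, -0.3]
finger_gap: -0.005
```

```bash
python3 go.py .4835 .2488 .100 -15.35
```

```text
t 12.88 tip [0.4906 0.2517 0.0997] F [-0.4  0.4 -0.3] gap -0.005 ydir -14.9
TCP shift tool mm [-4.3 -5.2 -0.4] rot deg [ 0.7 -0.3  0.4]
```

Request:
drive_tool --linear '[[-10,-5,0],[-10,0,0],[-10,0,0],[-10,0,0],[-10,0,0],[-10,0,0],[0,0,0]]' --rot '[[0.7,-0.3,0],[0,0,0],[0,0,0],[0,0,0],[0,0,0],[0,0,0],[0,0,0]]' --hand '[0,0,0,0,0,0,0]'

```text
t: 13.47
tcp_pos: [0.4701, 0.1904, 0.1774]
tool_rot: [0.793, 0.609, 0.005, 0.002]
force: [-0.8, -0.4, -0.6]
finger_gap: 0.002
```

```bash
python3 go.py .4595 .1616 .100 -15.35
```

```text
t 13.47 tip [0.4708 0.1906 0.1048] F [-0.8 -0.4 -0.6] gap 0.002 ydir -15.0
TCP shift tool mm [-30.6  -2.8   4.6] rot deg [ 0.5 -0.3  0.4]
```

Request:
drive_tool --linear '[[-8,0,3],[-8,-1,3],[-8,0,1],[-8,0,0],[-4,0,0]]' --rot '[[0,0,0],[0,0,0],[0,0,0],[0,0,0],[0,0,0]]' --hand '[0,0,0,0,0]'

```text
t: 13.88
tcp_pos: [0.4632, 0.1591, 0.1719]
tool_rot: [0.797, 0.603, 0.016, -0.001]
force: [0.3, 27.5, 5.8]
finger_gap: 0.007
```

```bash
python3 go.py .4595 .1616 .100 -15.35; python3 d.py
```

```text
t 13.88 tip [0.465  0.1606 0.0993] F [ 0.3 27.5  5.8] gap 0.007 ydir -15.8
TCP shift tool mm [ 1.4 -4.3 -0.8] rot deg [ 1.  -1.5 -0.5]
unit 0.72 [298.6  92.5] [0.5267 0.2389 0.    ]
catch_edge 0.62 [419.8 291.5] [0.5545 0.1136 0.116 ]
t 14.08 tip [0.465  0.1606 0.0994] F [ 0.4 19.3  6.8] gap 0.0 ydir -15.6
TCP shift tool mm [86.7 -4.5  1.4] rot deg [ 1.1 -1.4 -0.3]
```

View pics/w3.png

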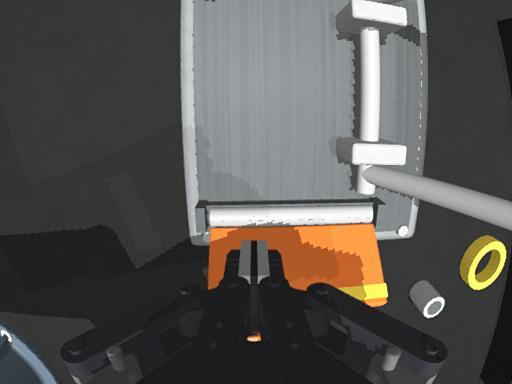

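The picture shows the flap lying fully outward (rows 225–305, yellow edge at the bottom right), and the 27 N reading means it is against its stop. Next I'll back off, rise and open the jaws.

Request:
drive_tool --linear '[[8,0,0],[12,0,0],[10,0,-20],[0,0,-40],[0,0,-40],[0,0,-40],[0,0,-15],[0,0,0],[0,0,0]]' --rot '[[0,0,0],[0,0,0],[1,-1.5,0],[0,0,0],[0,0,0],[0,0,0],[0,0,0],[0,0,0],[0,0,0]]' --hand '[0,0,0,0,85,85,85,85,85]'

```text
t: 14.83
tcp_pos: [0.4684, 0.1881, 0.3289]
tool_rot: [0.795, 0.606, -0.012, -0.0]
force: [-0.2, 0.1, -0.9]
finger_gap: 0.709
```

```bash
python3 go.py .6073 .2207 .257 -15.35
```

```text
t 14.83 tip [0.467  0.1871 0.2563] F [-0.2  0.1 -0.9] gap 0.709 ydir -15.4
TCP shift tool mm [ 68.2 125.2  -3.9] rot deg [-0.9  1.1 -0. ]
```

Request:
drive_tool --linear '[[17,31,0],[17,31,0],[17,31,0],[17,31,0],[0,0,0],[0,0,0],[0,0,0]]' --rot '[[-0.9,1.1,0],[0,0,0],[0,0,0],[0,0,0],[0,0,0],[0,0,0],[0,0,0]]' --hand '[85,85,85,85,85,85,85]'

```text
t: 15.42
tcp_pos: [0.6026, 0.2186, 0.3076]
tool_rot: [0.796, 0.606, -0.016, -0.006]
force: [-0.4, 0.3, 0.4]
finger_gap: 0.993
```

```bash
python3 go.py .6073 .2207 .1620 -15.35; python3 d.py
```

```text
t 15.42 tip [0.6002 0.218  0.2351] F [-0.4  0.3  0.4] gap 0.993 ydir -15.5
TCP shift tool mm [ 4.5  6.2 72.8] rot deg [-1.7  1.  -0.1]
unit 0.85 [200.  163.8] [0.523  0.2361 0.    ]
grip_bar 0.64 [261.4 214.5] [0.6035 0.2193 0.183 ]
catch_edge 0.59 [175.5 291.7] [0.478  0.1244 0.116 ]
t 15.62 tip [0.5997 0.2183 0.2374] F [-0.9 -0.  -0.1] gap 0.993 ydir -15.4
TCP shift tool mm [  -5.4 -118.3  140.8] rot deg [-1.6  0.9 -0.1]
```

View pics/w3.png

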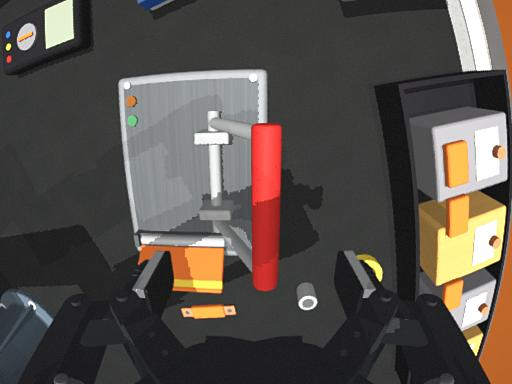

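The bar spans rows 125–290 at column about 265, centred between the open fingers (columns 150 and 355). Now descend.

Request:
drive_tool --linear '[[3,6,0],[1,0,18],[0,0,22],[0,0,20],[0,0,8],[0,0,0],[0,0,0]]' --rot '[[-1.6,0.9,0],[0,0,0],[0,0,0],[0,0,0],[0,0,0],[0,0,0],[0,0,0]]' --hand '[85,85,85,85,85,85,85]'

```text
t: 16.2
tcp_pos: [0.6063, 0.2212, 0.2464]
tool_rot: [0.795, 0.606, 0.004, 0.003]
force: [-0.4, 0.1, 0.6]
finger_gap: 0.996
```

```bash
python3 go.py .6065 .2203 .1620 -15.35
```

```text
t 16.2 tip [0.6071 0.2212 0.1738] F [-0.4  0.1  0.6] gap 0.996 ydir -15.4
TCP shift tool mm [-0.8  0.3 11.8] rot deg [ 0.6 -0.2 -0. ]
```

Request:
drive_tool --linear '[[0,0,7],[0,0,5],[0,0,0],[0,0,0],[0,0,0],[0,0,0],[0,0,0],[0,0,0],[0,0,0],[0,0,0],[0,0,0],[0,0,0]]' --rot '[[0,0,0],[0,0,0],[0,0,0],[0,0,0],[0,0,0],[0,0,0],[0,0,0],[0,0,0],[0,0,0],[0,0,0],[0,0,0],[0,0,0]]' --hand '[85,85,85,10,10,10,10,10,10,10,10,10]' --force 50

```text
t: 17.2
tcp_pos: [0.6075, 0.222, 0.239]
tool_rot: [0.795, 0.606, 0.008, 0.004]
force: [0.1, 0.5, -0.4]
finger_gap: 0.215
```

```bash
python3 go.py .6065 .2203 .1620 -15.35
```

```text
t 17.2 tip [0.6087 0.2221 0.1664] F [ 0.1  0.5 -0.4] gap 0.215 ydir -15.3
TCP shift tool mm [-1.9 -0.6  4.3] rot deg [ 0.9 -0.4  0. ]
```

Request:
drive_tool --linear '[[0,-9.9,-4.3],[0,-10.3,-3.4],[0,-10.5,-2.4],[0,-10.7,-1.4],[0,-10.8,-0.5]]' --rot '[[0,0,0],[0,0,0],[0,0,0],[0,0,0],[0,0,0]]' --hand '[10,10,10,10,10]'

```text
t: 17.62
tcp_pos: [0.576, 0.2302, 0.2504]
tool_rot: [0.794, 0.607, 0.027, 0.024]
force: [9.5, -5.6, -4.1]
finger_gap: 0.217
```

```bash
python3 go.py .5073 .2487 .1664 -15.35
```

```text
t 17.62 tip [0.5812 0.2298 0.1779] F [ 9.5 -5.6 -4.1] gap 0.217 ydir -15.2
TCP shift tool mm [ -0.3 -71.7   6.3] rot deg [ 4.1 -0.7  0.1]
```

Request:
drive_tool --linear '[[0,-12,-1],[0,-12,-0.5],[0,-12,0],[0,-12,0.5],[0,-12,1.5]]' --rot '[[1.5,0,0],[1.5,0,0],[1.5,0,0],[1,0,0],[1,0,0]]' --hand '[10,10,10,10,10]'

```text
t: 18.03
tcp_pos: [0.5451, 0.238, 0.2552]
tool_rot: [0.793, 0.609, 0.019, 0.008]
force: [10.9, -6.5, 2.1]
finger_gap: 0.212
```

```bash
python3 go.py .5073 .2487 .1664 -15.35
```

```text
t 18.03 tip [0.548  0.2389 0.1827] F [10.9 -6.5  2.1] gap 0.212 ydir -15.0
TCP shift tool mm [  0.2 -39.9  14.8] rot deg [ 2.  -1.2  0.4]
```

Request:
drive_tool --linear '[[0,-12,3],[0,-12,3],[0,-12,3.5],[0,-12,4],[0,-12,4.5]]' --rot '[[1.5,0,0],[1.5,-0.5,0],[1,-0.5,0],[1,0,0],[1,0,0]]' --hand '[10,10,10,10,10]'

```text
t: 18.45
tcp_pos: [0.5236, 0.2442, 0.2527]
tool_rot: [0.791, 0.611, 0.017, 0.008]
force: [10.0, -11.1, 9.4]
finger_gap: 0.21
```

```bash
python3 go.py .5073 .2487 .1664 -15.35
```

```text
t 18.45 tip [0.5263 0.2447 0.1801] F [ 10.  -11.1   9.4] gap 0.21 ydir -14.7
TCP shift tool mm [  0.  -17.4  13.1] rot deg [ 1.9 -1.   0.7]
```

Request:
drive_tool --linear '[[-1,-16,6],[-1,-16,7],[0,-16,8],[0,-16,8]]' --rot '[[1.5,0,0],[1.5,0,0],[1,0,0],[1,0,0]]' --hand '[10,10,10,10]'

```text
t: 18.78
tcp_pos: [0.5033, 0.2501, 0.2447]
tool_rot: [0.788, 0.615, 0.033, 0.014]
force: [17.5, -31.1, 35.1]
finger_gap: 0.212
```

```bash
python3 go.py .5073 .2487 .1664 -15.35
```

```text
t 18.78 tip [0.5083 0.2515 0.1723] F [ 17.5 -31.1  35.1] gap 0.212 ydir -14.1
TCP shift tool mm [-0.6  3.8  5.9] rot deg [ 3.6 -2.   1.3]
```

Request:
drive_tool --linear '[[-2,-6,0],[-1,-6,0],[0,-6,0]]' --rot '[[0,0,0],[0,0,0],[0,0,0]]' --hand '[10,10,10]'

```text
t: 19.03
tcp_pos: [0.5049, 0.2482, 0.2479]
tool_rot: [0.789, 0.612, 0.054, 0.029]
force: [9.5, -3.9, -13.6]
finger_gap: 0.212
```

```bash
python3 go.py .5073 .2487 .1664 -15.35; python3 d.py; cp pics/w3.png pics/w4.png; python3 -c "
from h import *
b=save('scene','s4'); a=save('top','t4')
cv2.imwrite('pics/f.png',np.hstack([cv2.resize(b[170:270,260:360,::-1],(400,400)),cv2.resize(a[130:230,140:240,::-1],(400,400))]))"
```

```text
t 19.03 tip [0.5136 0.2496 0.1758] F [  9.5  -3.9 -13.6] gap 0.212 ydir -14.6
TCP shift tool mm [0.6 1.2 9.1] rot deg [ 6.4 -2.9  0.9]
grip_bar 0.96 [252.1 271.4] [0.5095 0.245  0.183 ]
catch_edge 0.8 [245.5 346.7] [0.4798 0.1275 0.116 ]
t 19.23 tip [0.5129 0.2498 0.1755] F [ 10.1  -3.5 -10.5] gap 0.208 ydir -14.5
TCP shift tool mm [-13.3 -28.4  71.7] rot deg [ 6.3 -2.8  1. ]
```

View pics/w4.png

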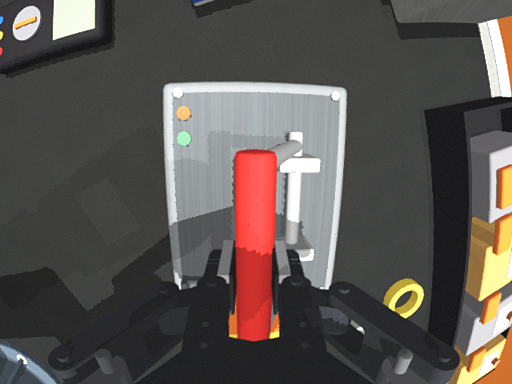

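View pics/f.png

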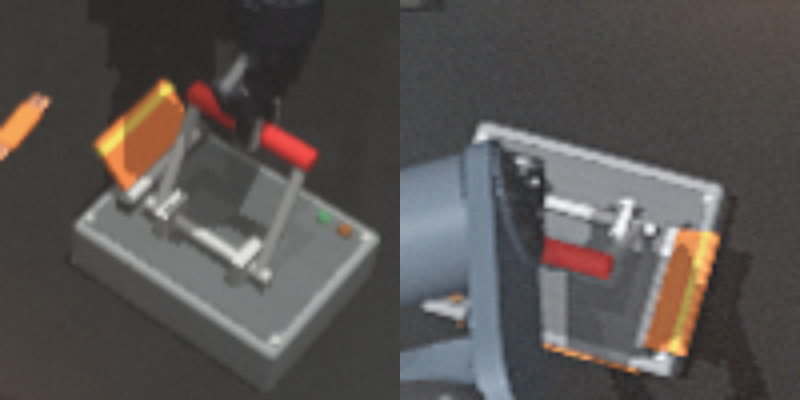

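The scene and top views show the handle leaning to the front, the bar in the jaws and the catch over outwards. The wrist estimate puts the bar about 100 mm forward, so handle ≈ 0.86 rad. I'll pull it gently against the stop and hold.

Request:
drive_tool --linear '[[0,-8,4],[0,-8,3],[0,-8,3],[0,-8,2],[0,-8,2],[0,-8,2]]' --rot '[[1,0,0],[1,0,0],[0,0,0],[0,0,0],[0,0,0],[0,0,0]]' --hand '[10,10,10,10,10,10]' --force 60

```text
t: 19.83
tcp_pos: [0.4969, 0.2503, 0.2439]
tool_rot: [0.786, 0.612, 0.075, 0.048]
force: [12.4, -12.0, 1.8]
finger_gap: 0.207
```

```bash
for i in 1 2 3; do python3 go.py .5073 .2487 .1664 -15.35; python3 d.py | grep -E 'bar|catch|tip'; done
```

```text
t 19.83 tip [0.5098 0.2515 0.1725] F [ 12.4 -12.    1.8] gap 0.207 ydir -14.5
TCP shift tool mm [0.7 9.5 6.7] rot deg [ 9.7 -3.5  1.2]
grip_bar 0.9 [254.  273.2] [0.5066 0.2471 0.183 ]
catch_edge 0.19 [345.3 322.4] [0.5777 0.1199 0.116 ]
t 20.03 tip [0.5098 0.2515 0.1725] F [ 11.3 -12.2   1.6] gap 0.209 ydir -14.4
t 20.03 tip [0.5098 0.2515 0.1725] F [ 11.3 -12.2   1.6] gap 0.209 ydir -14.4
TCP shift tool mm [0.6 9.5 6.6] rot deg [ 9.6 -3.5  1.2]
grip_bar 0.64 [254.1 272.4] [0.5068 0.2476 0.183 ]
catch_edge 0.71 [339.6 324.8] [0.5716 0.1198 0.116 ]
t 20.23 tip [0.5098 0.2514 0.1725] F [ 10.8 -11.    1.3] gap 0.207 ydir -14.4
t 20.23 tip [0.5098 0.2514 0.1725] F [ 10.8 -11.    1.3] gap 0.207 ydir -14.4
TCP shift tool mm [0.6 9.5 6.6] rot deg [ 9.6 -3.5  1.2]
t 20.43 tip [0.5098 0.2515 0.1725] F [ 11.3 -11.9   0.9] gap 0.206 ydir -14.4
```

```bash
python3 -c "
from h import *
s=manip.sense();print(s['t'],s['force'],abs(s['qd']).max()); print(order.sign_off())"
```

```text
20.4333 [ 11.26665336 -11.94661993   0.94581151] 0.0022209954509002645
the job is handed in; nothing more can be done
None
```

I completed every step and handed the job in at 20.4 s, with the gripper still holding the handle at its front stop. Sign-off gives no verdict, so the points below come from my own measurements.

- **Keys:** I pressed green, then yellow, then blue, each until the force rose sharply (64, 23 and 22 N, so bottomed), and let each come up before the next. I pressed green a second time before yellow to be sure. The red key was not touched.
- **Catch:** I pushed it over from its inner side until it met its stop at about 27 N, and later pictures showed it lying outwards.
- **Handle:** I gripped the bar and pulled it along its arc. The last checks put the bar about 104 mm forward, at or very near the front stop. The pose stayed the same for 0.6 s, with about 11 N of pull on the tool in the spring's direction and the jaws about 18 mm open on the bar.

Some readings disagreed or were off:
- With the jaws shut, the fingertips reach about 5 mm further than `manip.tip_reach` says. I worked this out from the key forces.
- The tool ended tilted about 10°, with about 9 N of sideways load on the bar.
- In the last wrist pictures the network's catch-edge reports were unreliable, because the gripper was covering it.
- I did not check the loose things afterwards. I felt no contact with any of them.

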